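# Open the slide drawer and hold the microscope's slide clip open

## Task

I am about to load a slide and have both hands busy: first pull the top drawer of the slide cabinet well open, at least 10 cm, then push the thumb lever of the sprung slide clip on the microscope's stage towards the microscope's limb, so that the clip stands about 30 degrees open, short of its end stop. Finish while holding the clip there, still pressing against its spring, with the drawer left open: do not let go. Do not bump the microscope's head, eyepieces or objectives, and leave everything else on the bench where it is.

Things in the scene. Friction and masses are not known exactly. Their poses are not given: they have to be found in the camera images.
- scope: White and black microscope, fixed, left of the robot, 410 mm tall. Origin: on the bench under the optical axis; x points level from the user's side (eyepieces, -x) to the curved limb (+x), y to the user's left, z up. Foot 250 x 160 mm. Flat black stage 140 (x) x 190 (y) x 13 mm, centred on the axis, top 165 mm above the bench; on it lies the slide holder with its sprung clip
- scope_head: The microscope's optics; origin and axes of scope. Objectives hang over the stage's centre to 195 mm height. Nosepiece and arm, 225 to 300 mm high, stay within 40 mm of the axis sideways (y); the head, 300 to 410 mm high, within 45 mm; two eyepieces slope up towards -x, within 52 mm sideways, to 130 mm from the axis
- clip (a joint): Angle in rad of the sprung steel jaw of the slide holder: 0 shut (at rest), 0.52 = 30 degrees open, end stop 0.87. Pushing its tab towards the limb (scope's +x) opens it, counter-clockwise from above, about the upright pivot screw. A spring swings it shut when let go: at the tab 1.7 N to start, 3.5 N at 30 degrees, 4.7 N at the stop
- clip_pivot (a point): Top of the clip's pivot screw, at x = 22, y = -62 mm of scope, 174 mm above the bench. From it a thin curved finger runs 49 mm towards the user (-x, the jaw) and a straight flat thumb lever, 9 mm wide, runs 44 mm to the right (-y), ending in the upright tab just beyond the stage's right edge
- clip_tab (a point): Middle of the face on the user's side of the thumb lever's upright steel tab, the face to push: 16 mm wide, tab 4 mm thick, standing from 168 to 187 mm above the bench (this point 178 mm). Shut, it lies at x = 20, y = -106 mm of scope; it moves with the clip on an arc of 44 mm radius about the pivot, and its axes are scope's turned by the clip's angle
- cabinet_drawer0 (a joint): Travel in m of the TOP of the three equal shallow drawers in the front of the grey slide cabinet (fixed, right of the robot, 240 deep x 240 wide x 150 mm high): 0 shut, end stop 0.166; slides level towards the robot; light friction (1 to 2 N), stays where it is left. May start up to 15 mm open
- cabinet_drawer0_handle (a point): Middle of the top drawer's bar handle: level steel bar, 11 mm diameter, 120 mm long along this point's y axis, 35 mm before the drawer's face (29 mm clear), 29 mm below the cabinet's top, 121 mm above the bench, on two posts 102 mm apart. The drawer opens along this point's -x axis; the cabinet lies behind, to +x. The next drawer's handle is 42 mm lower. Moves with the drawer
- slide_box: Bystander: small cardboard box 84 x 32 x 29 mm, between microscope and cabinet. Origin: centre of its underside
- dropper: Bystander: brown dropper bottle, 36 mm diameter, 82 mm tall, between microscope and cabinet. Origin: centre of its underside
- jar: Bystander: glass specimen jar with white lid, 54 mm diameter, 70 mm tall, between microscope and cabinet. Origin: centre of its underside
- petri: Bystander: closed Petri dish, 94 mm diameter, 16 mm high, on the bench before the robot. Origin: centre of its underside
- forceps: Bystander: steel forceps lying flat, 135 mm long, 8 mm high, on the bench before the robot. Origin: centre of its underside
- binder_clip: Bystander: black binder clip, 32 mm wide, 37 mm high, on the bench left of the microscope's user side. Origin: centre of its underside
- slide_tray: Bystander: small wooden slide case, 100 x 85 x 30 mm, on the bench before the robot, left. Origin: centre of its underside

How it is judged:
By the outcome, as a careful person would: the job done as asked, in the order asked, and still so for the second after the job is handed in, while the arm keeps its last pose, push and grip.
It also fails if it takes over 45 s, if anything falls off the work surface, if the arm or the gripper's body presses on something with over 40 N, if the wrist force passes 120 N, or if a joint passes its speed limit or range.

## Robot

A 6-joint arm with a two-finger parallel gripper is mounted at the origin on the work surface. World frame = base frame: x ahead of the robot, y to its left, z up, the work surface at z = 0. Lengths are in m, angles in rad, forces in N, time in s.
With the tool pointing down it reaches from about 0.375 to 0.975 m from the base axis. Payload 3.8 kg.
Tool frame: the origin (TCP) lies on the centre line of the jaws, within the pads' length; the fingertips stand 14 mm ahead of it and the grasp point (between the pads) lies 5 mm behind it (bot.finger_overhang is the distance from the TCP to the fingertips, in m); y points along the fingers, x is the direction in which the jaws open and shut, and the axes are right-handed (so a half turn about y gives the same grasp; the last joint's range is limited). The gripper opens to 85 mm and grips with 20 to 120 N. Pads are 22 mm wide; open, the fingers measure 114 mm over their backs; the gripper's body (76 mm by 85 mm) begins 54 mm behind the grasp point. The pads swing forward as they close: fully open they stand 13 mm farther back than shut.
Start: joints at [1.121, 0.264, 1.604, -0, 1.274, -0.037], TCP at [0.271, 0.618, 0.245] pointing down, gripper open.
Joint ranges: [-2.63, 2.63], [-0.94, 2.18], [0.31, 2.57], [-1.31, 4.45], [0, 2.66], [-2.55, 2.55]. Speed limits (rad/s): [2.57, 2.57, 3.14, 3.14, 3.14, 3.14].

## Interface

Orientations are given as a rotation vector (axis times angle).
In Python, from workcell import readout, read_camera, bot, spotter gives the robot as it stands.
- The arm moves only by the tool jog_arm, never from a script. Its argument "increments" is a list of rows, each a list of 7 numbers: the shift along the tool's x, y, z in m, then the turn, a rotation vector about the tool's x, y, z in rad, then the opening, from 0 (shut) to 1 (fully open). A call has 1 to 10 rows; each row shifts and turns the pose as measured when the row begins, along the tool's axes as they then stand; what a row does not reach is not made up. A row lasts 1/8 s, in which the tool goes at most 62.5 mm and 10.7 degrees, less where a joint would pass 70% of its speed; a pose out of reach is approached as far as the arm can. A call with a gripper value outside its range is refused whole. The fingers move at their own pace and stop on an object; "force" is the grip in N (left out, the last holds). Time passes only in rows, so rows that do not move let the fingers close. It gives the time, the measured TCP pose, the force and the opening at its end, in the units of the state.
- readout.read_state(): the state, without advancing time (a new reading comes with each control period).
- read_camera(name): name is "scene" or "top"; returns a dict with "img" (384x512x3 uint8, blue, green, red), "range_z" (384x512 float32, m along the optical axis (not along the pixel's ray), 0 where there is no reading), "fx", "fy", "cx", "cy" (pixels), "world_from_camera" (4x4, takes a point from camera to world coordinates). Camera axes: x right, y down, z forward; pixel columns grow to the right and rows downward; lengths in m; the calibration is good to about 2 mm. A picture is of the moment at which its call begins.
- bot.finish_job(): hands the job in, once; it reports no verdict.
Trained networks look in a picture, given as the dict that the camera call returned (one of the last four; its "shot" number tells which), for a name from the list of things; names that differ only in an ending like _2 or _b are one class to them, and where a whole thing is asked for, a point or a joint stands for the part that bears it (a point fixed in the world has none). Each returns a list of dicts, best first, with "p" (0 to 1); they miss things now and then, are a little off and sometimes report something else, mostly with a low value. They report only what shows in the picture. A call takes as long as a camera call.
- spotter.masks_of(picture, thing): "mask" (384x512 bool, what is visible of it) and "location" ([column, row] in pixels, amid what is visible of it).
- spotter.spot_point(picture, thing): "location" ([column, row] in pixels: a listed point, or the origin of a listed thing).
The state is a dict: "time": time; "q": joint angles; "joint_vel": joint speeds; "joint_torque": joint torques, N m; "tool_pos": TCP position; "tcp_rot": TCP orientation; "wrist_force": force on the tool from outside, world axes, zero at the start; "torque": the same for the moment, N m; "width": opening from 0.0 (shut) to 1.0 (fully open).
Only numpy, scipy, OpenCV 4.12 (cv2) and the standard library are available. Lean on these libraries where they do the work, as an engineer would, in place of code of your own. Each camera call takes 0.05 s, during which the arm holds its last target. There are 200 camera calls.

## Working session

There is one attempt and no reset: what is moved stays moved. The work goes in short steps, Python scripts to look and compute and a tool call to move; the robot and the scene stay as the last step left them, time stands still between calls to the robot, and variables do not carry over. Pictures are saved under pics/ and viewed, about 8 in all and at most 12, crops included, and the job is handed in when it is done.

Besides the shell and the picture viewer there is one more tool, called after "Emit:" as a command line: name --pt "numbers of a row" for each row, then --argument value for the rest. jog_arm: Moves the arm, as the interface text tells. Its arguments: {"type":"object","properties":{"increments":{"type":"array"},"force":{"type":"number"}},"required":["increments"]}

```bash
mkdir -p pics; ls; cat > h.py <<'E'
import numpy as np, cv2
from scipy.spatial.transform import Rotation as R
from workcell import readout, read_camera, bot, spotter
def P(pic,uv,win=2):
    u,v=int(round(uv[0])),int(round(uv[1]))
    z=pic["range_z"][max(0,v-win):v+win+1,max(0,u-win):u+win+1]; z=z[z>0]
    if len(z)==0: return None
    return ray(pic,uv,np.median(z))
def ray(pic,uv,z):
    c=np.array([(uv[0]-pic["cx"])/pic["fx"]*z,(uv[1]-pic["cy"])/pic["fy"]*z,z,1])
    return (pic["world_from_camera"]@c)[:3]
def atz(pic,uv,h):
    o=pic["world_from_camera"][:3,3]; d=ray(pic,uv,1.0)-o
    return o+d*(h-o[2])/d[2]
E
python3 - <<'E'
from h import *
s=readout.read_state(); print({k:np.round(v,3) for k,v in s.items()})
Z={'scope':0,'clip_pivot':.174,'clip_tab':.178,'cabinet_drawer0_handle':.121,'slide_box':0,'dropper':0,'jar':0,'petri':0,'forceps':0,'slide_tray':0,'binder_clip':0}
for n in("scene","top"):
    p=read_camera(n); cv2.imwrite(f"pics/{n}0.png",p["img"]); print(n,np.round(p["world_from_camera"][:3,3],2))
    for t,h in Z.items():
        for r in spotter.spot_point(p,t)[:2]:
            l=r["location"]; d=P(p,l); print(t,round(r["p"],2),np.round(l),"atz",np.round(atz(p,l,h),3),"depth",None if d is None else np.round(d,3))
E
```

```text
pics
{'time': np.float64(0.0), 'q': array([ 1.121,  0.265,  1.605, -0.   ,  1.274, -0.037]), 'joint_vel': array([-0.001, -0.001,  0.001,  0.   , -0.   ,  0.001]), 'joint_torque': array([ 0.0000e+00, -5.1508e+01, -3.6732e+01,  0.0000e+00,  1.3000e-02,
       -0.0000e+00]), 'tool_pos': array([0.27 , 0.618, 0.244]), 'tcp_rot': array([-1.378, -0.899,  0.902]), 'wrist_force': array([ 0.552, -0.047, -0.265]), 'torque': array([ 0.014,  0.009, -0.023]), 'width': np.float64(1.003)}
scene [ 1.63 -0.33  1.01]
scope 0.74 [320. 220.] atz [0.616 0.334 0.   ] depth [0.72  0.267 0.103]
clip_pivot 0.55 [307. 171.] atz [0.566 0.297 0.174] depth [0.665 0.239 0.252]
clip_tab 0.63 [290. 167.] atz [0.528 0.258 0.178] depth [0.535 0.254 0.183]
cabinet_drawer0_handle 0.67 [129. 231.] atz [ 0.563 -0.272  0.121] depth [ 0.569 -0.272  0.126]
slide_box 0.79 [248. 262.] atz [0.699 0.038 0.   ] depth [0.764 0.013 0.07 ]
dropper 0.53 [232. 245.] atz [0.612 0.02  0.   ] depth [0.617 0.018 0.005]
jar 0.74 [256. 282.] atz [0.784 0.029 0.   ] depth [0.798 0.023 0.017]
petri 0.6 [184. 215.] atz [ 0.409 -0.078  0.   ] d
[... 516 characters left out ...]
-0.314  0.   ]
slide_box 0.76 [277. 157.] atz [0.688 0.035 0.   ] depth [0.68  0.038 0.029]
slide_box 0.18 [177. 186.] atz [0.603 0.326 0.   ] depth [0.569 0.297 0.165]
dropper 0.56 [280. 186.] atz [0.599 0.027 0.   ] depth [0.588 0.033 0.052]
jar 0.87 [274. 130.] atz [0.774 0.04  0.   ] depth [0.757 0.045 0.045]
petri 0.68 [319. 253.] atz [ 0.407 -0.074  0.   ] depth [ 0.407 -0.071  0.018]
forceps 0.73 [261. 268.] atz [0.368 0.089 0.   ] depth [0.368 0.089 0.001]
forceps 0.61 [174. 185.] atz [0.608 0.335 0.   ] depth [0.572 0.304 0.165]
slide_tray 0.65 [199. 274.] atz [0.354 0.26  0.   ] depth [0.355 0.257 0.03 ]
binder_clip 0.46 [105. 250.] atz [0.425 0.523 0.   ] depth [0.425 0.522 0.003]
```

```bash
python3 - <<'E'
import cv2
a=cv2.imread("pics/scene0.png");b=cv2.imread("pics/top0.png")
cv2.imwrite("pics/b0.png",cv2.resize(b,(768,576)))
cv2.imwrite("pics/a0.png",cv2.resize(a[80:320,60:400],(800,565),interpolation=cv2.INTER_CUBIC))
E
```

```text
(no output)
```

View pics/a0.png

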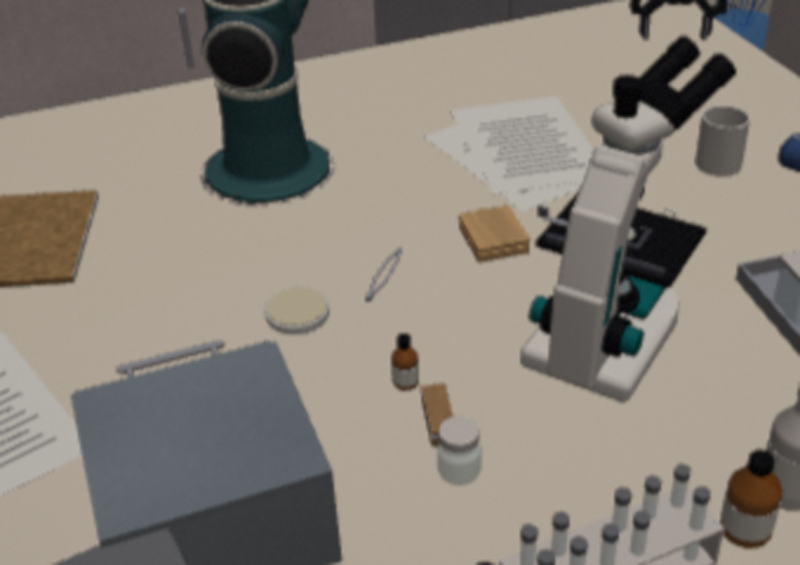

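View pics/b0.png

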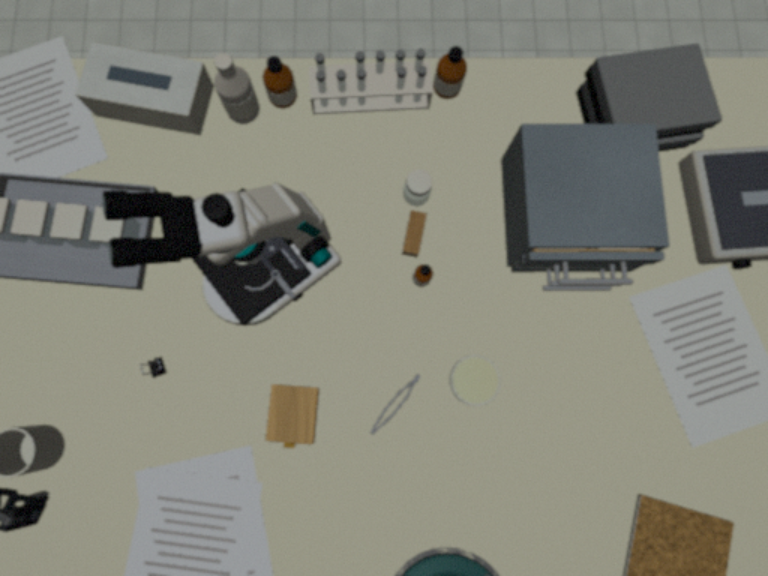

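The pictures agree with the networks. The scope is at left with its limb to the right, at a yaw of about -58°. The clip lever runs down-right to about (297,295) in the top view. The top drawer's handle is at about (588,285), and the cabinet is nearly square to the robot. Next I'll refine both with depth and write a row planner.

```bash
cat >> h.py <<'E'
def cloud(p):
    v,u=np.mgrid[0:384,0:512]; z=p["range_z"]; m=z>0
    c=np.stack([(u-p["cx"])/p["fx"]*z,(v-p["cy"])/p["fy"]*z,z,np.ones_like(z)],-1)[m]
    return (c@p["world_from_camera"].T)[:,:3], np.stack([u[m],v[m]],-1)
def pose():
    s=readout.read_state(); return np.array(s["tool_pos"]),R.from_rotvec(s["tcp_rot"]),s
def plan(pt,Rt,op,step=.05,ang=.15,start=None):
    p,r,s=pose() if start is None else (*start,None)
    rv=(r.inv()*Rt).as_rotvec(); d=np.array(pt)-p
    n=int(max(1,np.ceil(np.linalg.norm(d)/step),np.ceil(np.linalg.norm(rv)/ang)))
    for i in range(n):
        ri=r*R.from_rotvec(rv*i/n)
        print([round(float(x),4) for x in (*ri.inv().apply(d/n),*(rv/n))]+[op])
    return np.array(pt),Rt
def frame(yv,zv):
    yv=np.array(yv)/np.linalg.norm(yv); zv=np.array(zv)/np.linalg.norm(zv)
    return R.from_matrix(np.stack([np.cross(yv,zv),yv,zv],1))
E
python3 - <<'E'
from h import *
p,r,s=pose(); print(r.as_matrix().round(2))
for n in("top","scene"):
    pic=read_camera(n); c,uv=cloud(pic)
    m=(abs(c[:,2]-.124)<.009)&(c[:,0]>.48)&(c[:,0]<.615)&(abs(c[:,1]+.265)<.1)
    q=c[m]; print(n,"handle",len(q),q.min(0).round(3),q.max(0).round(3),np.median(q,0).round(3))
    if len(q)>5: print(" yaw fit dx/dy",np.polyfit(q[:,1],q[:,0],1).round(3))
    m=(abs(c[:,2]-.150)<.005)&(abs(c[:,1]+.28)<.2)&(c[:,0]>.5)&(c[:,0]<.95); q=c[m].astype(np.float32)
    print(" cabinet top",cv2.minAreaRect(q[:,:2]),q.min(0).round(3))
    m=(abs(c[:,2]-.165)<.004)&(np.hypot(c[:,0]-.6,c[:,1]-.32)<.2); q=c[m].astype(np.float32)
    print(" stage",len(q),cv2.minAreaRect(q[:,:2]))
    m=(c[:,2]>.171)&(c[:,2]<.195)&(np.hypot(c[:,0]-.535,c[:,1]-.257)<.04)
    print(" tabpts",np.c_[c[m],uv[m]].round(3).tolist()[:25])
E
```

```text
[[ 0.4  -0.   -0.92]
 [ 0.92 -0.    0.4 ]
 [-0.   -1.   -0.  ]]
top handle 389 [ 0.562 -0.364  0.116] [ 0.607 -0.165  0.133] [ 0.571 -0.263  0.125]
 yaw fit dx/dy [-0.026  0.575]Traceback (most recent call last):
  File "<stdin>", line 9, in <module>
cv2.error: OpenCV(4.12.0) /io/opencv/modules/imgproc/src/convhull.cpp:143: error: (-215:Assertion failed) total >= 0 && (depth == CV_32F || depth == CV_32S) in function 'convexHull'
```

```bash
python3 - <<'E'
from h import *
for n in("top","scene"):
    pic=read_camera(n); c,uv=cloud(pic)
    m=(abs(c[:,2]-.124)<.009)&(c[:,0]>.54)&(c[:,0]<.585)&(abs(c[:,1]+.265)<.07)
    q=c[m]; print(n,"handle",len(q),q.min(0).round(3),q.max(0).round(3),np.median(q,0).round(3), np.polyfit(q[:,1],q[:,0],1).round(3) if len(q)>5 else 0)
    rect=lambda m:cv2.minAreaRect(np.ascontiguousarray(c[m][:,:2],dtype=np.float32)) if m.sum()>3 else None
    print(" cabinet top",rect((abs(c[:,2]-.150)<.005)&(abs(c[:,1]+.28)<.16)&(c[:,0]>.58)&(c[:,0]<.9)))
    m=(abs(c[:,2]-.165)<.003)&(np.hypot(c[:,0]-.6,c[:,1]-.32)<.13)
    print(" stage",m.sum(),rect(m))
    m=(c[:,2]>.171)&(c[:,2]<.195)&(np.hypot(c[:,0]-.535,c[:,1]-.257)<.03)
    print(" tabpts",np.c_[c[m],uv[m]].round(3).tolist()[:15])
E
```

```text
top handle 229 [ 0.562 -0.324  0.12 ] [ 0.585 -0.195  0.13 ] [ 0.568 -0.26   0.125] [0.008 0.57 ]
 cabinet top ((0.736552894115448, -0.26166582107543945), (0.24334368109703064, 0.22822503745555878), 89.47533416748047)
 stage 1719 ((0.6110736131668091, 0.310604453086853), (0.1810738891363144, 0.21924984455108643), 57.928016662597656)
 tabpts [[0.56, 0.267, 0.171, 189.0, 189.0], [0.56, 0.265, 0.172, 190.0, 189.0], [0.558, 0.27, 0.172, 188.0, 190.0], [0.558, 0.267, 0.172, 189.0, 190.0], [0.558, 0.265, 0.172, 190.0, 190.0], [0.555, 0.267, 0.171, 189.0, 191.0], [0.555, 0.265, 0.172, 190.0, 191.0], [0.555, 0.262, 0.173, 191.0, 191.0], [0.553, 0.265, 0.172, 190.0, 192.0], [0.553, 0.262, 0.172, 191.0, 192.0], [0.552, 0.26, 0.173, 192.0, 192.0], [0.55, 0.267, 0.172, 189.0, 193.0], [0.55, 0.265, 0.173, 190.0, 193.0], [0.547, 0.26, 0.187, 191.0, 193.0], [0.547, 0.258, 0.188, 192.0, 193.0]]
scene handle 183 [ 0.56  -0.328  0.115] [ 0.584 -0.199  0.131] [ 0.57  -0.265  0.125] [-0.004  0.569]
 cabinet top ((0.7398577928543091, -0.2643473744392395), (0.24069063365459442, 0.2419411987066269), 89.70569610595703)
 stage 702 ((0.630559504032135, 0.30943039059638977), (0.1898161768913269, 0.2047727108001709), 38.209442138671875)
 tabpts [[0.535, 0.246, 0.186, 288.0, 167.0], [0.54, 0.247, 0.188, 289.0, 167.0], [0.544, 0.249, 0.19, 290.0, 167.0], [0.538, 0.255, 0.185, 291.0, 167.0], [0.544, 0.256, 0.188, 292.0, 167.0], [0.536, 0.246, 0.182, 288.0, 168.0], [0.539, 0.248, 0.184, 289.0, 168.0], [0.545, 0.248, 0.187, 290.0, 168.0], [0.548, 0.25, 0.189, 291.0, 168.0], [0.551, 0.252, 0.19, 292.0, 168.0], [0.537, 0.245, 0.179, 288.0, 169.0], [0.54, 0.248, 0.18, 289.0, 169.0], [0.539, 0.252, 0.179, 290.0, 169.0], [0.549, 0.253, 0.185, 292.0, 169.0], [0.539, 0.244, 0.177, 288.0, 170.0]]
```

```bash
python3 - <<'E'
from h import *
Rt=frame([0,0,-1],[0,1,0])
p,r,_=pose()
rv=(r.inv()*Rt).as_rotvec(); print(rv)
a=plan([.22,.45,.25],r,1)
print('-');b=plan([.46,-.06,.25],r*R.from_rotvec(rv),.28,start=a)
print('-');c=plan([.568,-.262,.25],Rt,.28,start=b)
E
```

```text
[1.25116631e-05 1.15797490e+00 3.01613523e-05]
[-0.0436, -0.0012, -0.0052, 0.0, 0.0, 0.0, 1]
[-0.0436, -0.0012, -0.0052, 0.0, 0.0, 0.0, 1]
[-0.0436, -0.0012, -0.0052, 0.0, 0.0, 0.0, 1]
[-0.0436, -0.0012, -0.0052, 0.0, 0.0, 0.0, 1]
-
[-0.0309, 0.0, -0.0354, 0.0, 0.0965, 0.0, 0.28]
[-0.0274, 0.0, -0.0382, 0.0, 0.0965, 0.0, 0.28]
[-0.0235, 0.0, -0.0406, 0.0, 0.0965, 0.0, 0.28]
[-0.0195, 0.0, -0.0427, 0.0, 0.0965, 0.0, 0.28]
[-0.0153, 0.0, -0.0444, 0.0, 0.0965, 0.0, 0.28]
[-0.011, 0.0, -0.0457, 0.0, 0.0965, 0.0, 0.28]
[-0.0065, 0.0, -0.0465, 0.0, 0.0965, 0.0, 0.28]
[-0.002, 0.0, -0.0469, 0.0, 0.0965, 0.0, 0.28]
[0.0025, 0.0, -0.0469, 0.0, 0.0965, 0.0, 0.28]
[0.007, 0.0, -0.0464, 0.0, 0.0965, 0.0, 0.28]
[0.0115, 0.0, -0.0455, 0.0, 0.0965, 0.0, 0.28]
[0.0158, 0.0, -0.0442, 0.0, 0.0965, 0.0, 0.28]
-
[0.0216, 0.0, -0.0404, 0.0, -0.0, 0.0, 0.28]
[0.0216, 0.0, -0.0404, 0.0, -0.0, 0.0, 0.28]
[0.0216, 0.0, -0.0404, 0.0, -0.0, 0.0, 0.28]
[0.0216, 0.0, -0.0404, 0.0, -0.0, 0.0, 0.28]
[0.0216, -0.0, -0.0404, 0.0, -0.0, 0.0, 0.28]
```

Emit:
jog_arm --pt "-0.044 0 -0.005 0 0 0 0.6" --pt "-0.044 0 -0.005 0 0 0 0.6" --pt "-0.044 0 -0.005 0 0 0 0.28" --pt "-0.044 0 -0.005 0 0 0 0.28" --pt "-0.031 0 -0.035 0 0.0965 0 0.28" --pt "-0.027 0 -0.038 0 0.0965 0 0.28" --pt "-0.0235 0 -0.0406 0 0.0965 0 0.28" --pt "-0.0195 0 -0.0427 0 0.0965 0 0.28" --pt "-0.0153 0 -0.0444 0 0.0965 0 0.28" --pt "-0.011 0 -0.0457 0 0.0965 0 0.28"

```text
time: 2.6
tool_pos: [0.3372, 0.1848, 0.2458]
tcp_rot: [-1.522, -0.45, 0.44]
wrist_force: [0.4, -0.7, 0.0]
width: 0.281
```

Emit:
jog_arm --pt "-0.0065 0 -0.0465 0 0.0965 0 0.28" --pt "-0.002 0 -0.047 0 0.0965 0 0.28" --pt "0.0025 0 -0.047 0 0.0965 0 0.28" --pt "0.007 0 -0.0464 0 0.0965 0 0.28" --pt "0.0115 0 -0.0455 0 0.0965 0 0.28" --pt "0.016 0 -0.044 0 0.0965 0 0.28"

```text
time: 3.35
tool_pos: [0.4557, -0.0816, 0.2483]
tcp_rot: [-1.565, 0.014, -0.036]
wrist_force: [1.3, 0.4, 0.7]
width: 0.277
```

```bash
python3 - <<'E'
from h import *
p,r,s=pose();print(p,r.as_matrix().round(3),s["width"],s["time"])
plan([.568,-.262,.22],frame([0,0,-1],[0,1,0]),.28)
E
```

```text
[ 0.45569199 -0.0816148   0.24827628] [[ 0.999  0.014  0.032]
 [-0.032  0.005  0.999]
 [ 0.014 -1.     0.006]] 0.2770519515391556 3.35
[0.0235, 0.0058, -0.0354, -0.0011, -0.0063, 0.0028, 0.28]
[0.0233, 0.0058, -0.0355, -0.0011, -0.0063, 0.0028, 0.28]
[0.0231, 0.0057, -0.0357, -0.0011, -0.0063, 0.0028, 0.28]
[0.0229, 0.0057, -0.0358, -0.0011, -0.0063, 0.0028, 0.28]
[0.0227, 0.0057, -0.0359, -0.0011, -0.0063, 0.0028, 0.28]
```

Emit:
jog_arm --pt "0.0235 0.006 -0.0355 -0.001 -0.006 0.003 0.28" --pt "0.023 0.006 -0.0355 -0.001 -0.006 0.003 0.28" --pt "0.023 0.006 -0.0357 -0.001 -0.006 0.003 0.28" --pt "0.023 0.006 -0.0358 -0.001 -0.006 0.003 0.28" --pt "0.023 0.006 -0.036 -0.001 -0.006 0.003 0.28" --pt "0 0 0 0 0 0 0.28"

```text
time: 4.1
tool_pos: [0.5719, -0.2727, 0.2189]
tcp_rot: [-1.571, 0.003, -0.007]
wrist_force: [0.9, 0.5, 0.6]
width: 0.281
```

```bash
python3 - <<'E'
from h import *
p,r,s=pose();print(p,r.as_matrix().round(3),s["width"],s["time"])
plan([.568,-.262,.117],frame([0,0,-1],[0,1,0]),.28,step=.025)
pic=read_camera("scene"); cv2.imwrite("pics/c.png",cv2.resize(pic["img"][140:320,60:260],(800,720)))
E
```

```text
[ 0.57193933 -0.27270245  0.2188851 ] [[ 1.     0.003  0.007]
 [-0.007 -0.001  1.   ]
 [ 0.003 -1.    -0.001]] 0.2809175087608106 4.1
[-0.0009, 0.0204, 0.0021, 0.0001, -0.0013, 0.0005, 0.28]
[-0.0008, 0.0204, 0.0021, 0.0001, -0.0013, 0.0005, 0.28]
[-0.0008, 0.0204, 0.0021, 0.0001, -0.0013, 0.0005, 0.28]
[-0.0008, 0.0204, 0.0021, 0.0001, -0.0013, 0.0005, 0.28]
[-0.0008, 0.0204, 0.0021, 0.0001, -0.0013, 0.0005, 0.28]
```

Emit:
jog_arm --pt "-0.0035 0 0.01 0 -0.006 0 0.28" --pt "0 0.018 0 0 0 0 0.28" --pt "0 0.018 0 0 0 0 0.28" --pt "0 0.008 0 0 0 0 0.28" --pt "0 0 0 0 0 0 0.28"

```text
time: 4.78
tool_pos: [0.5655, -0.2567, 0.1719]
tcp_rot: [-1.569, -0.003, 0.002]
wrist_force: [-0.0, -0.4, -0.7]
width: 0.281
```

Emit:
jog_arm --pt "0.002 0.014 0 0 0 0 0.28" --pt "0 0.014 0 0 0 0 0.28" --pt "0 0.014 0 0 0 0 0.28" --pt "0 0.011 0 0 0 0 0.28" --pt "0 0 0 0 0 0 0.28"

```text
time: 5.4
tool_pos: [0.5678, -0.2569, 0.1148]
tcp_rot: [-1.569, -0.002, 0.002]
wrist_force: [-0.1, 0.2, -0.2]
width: 0.28
```

```bash
python3 - <<'E'
from h import *
p,r,s=pose();print(p,s["wrist_force"].round(1))
pic=read_camera("scene"); cv2.imwrite("pics/c2.png",cv2.resize(pic["img"][160:310,60:260],(800,600)))
E
```

```text
[ 0.56777044 -0.25691105  0.11481693] [-0.1  0.2 -0.2]
```

View pics/c2.png

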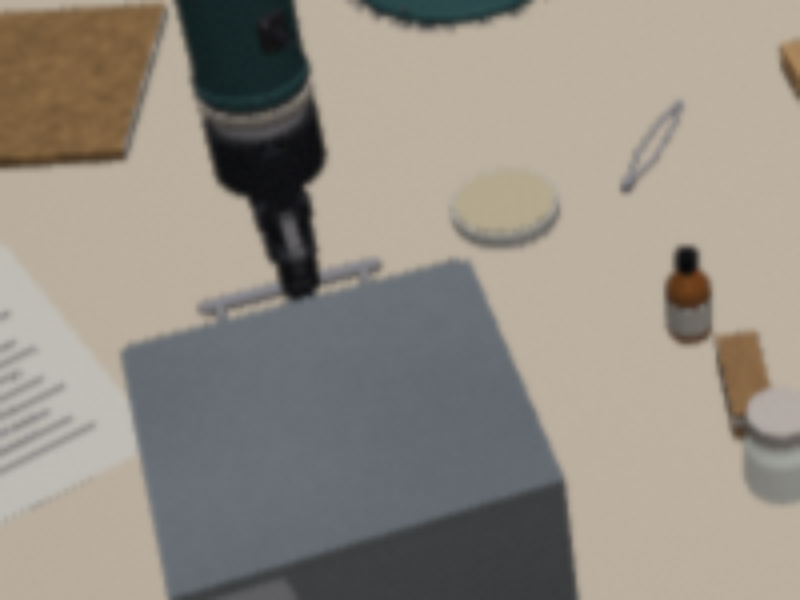

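The fingers straddle the bar at about (298,275) in the crop, and no contact force shows. I'll grip and pull.

Emit:
jog_arm --pt "0 0 0 0 0 0 0" --pt "0 0 0 0 0 0 0" --pt "0 0 0 0 0 0 0" --pt "0 0 0 0 0 0 0" --pt "-0.01 0 0 0 0 0 0" --pt "-0.015 0 0 0 0 0 0" --force 40

```text
time: 6.2
tool_pos: [0.5436, -0.2572, 0.1162]
tcp_rot: [-1.57, -0.005, -0.001]
wrist_force: [0.8, 0.4, -3.3]
width: 0.113
```

Emit:
jog_arm --pt "-0.018 0 0 0 0 0 0" --pt "-0.018 0 0 0 0 0 0" --pt "-0.018 0 0 0 0 0 0" --pt "-0.018 0 0 0 0 0 0" --pt "-0.018 0 0 0 0 0 0" --pt "-0.01 0 0 0 0 0 0" --pt "0 0 0 0 0 0 0"

```text
time: 7.08
tool_pos: [0.4332, -0.2563, 0.1162]
tcp_rot: [-1.569, -0.003, -0.001]
wrist_force: [-0.9, 1.6, -1.3]
width: 0.109
```

Emit:
jog_arm --pt "0 0 0 0 0 0 0.3" --pt "0 0 0 0 0 0 0.3" --pt "0 0 0 0 0 0 0.3" --pt "0 -0.01 0 0 0 0 0.3" --pt "0 -0.03 0 0 0 0 0.3" --pt "0 -0.05 0 0 0 0 0.3" --pt "0 -0.05 0 0 0 0 0" --pt "0 -0.02 0.03 0 0 0 0" --pt "0 0 0.05 0 0 0 0" --pt "0 0 0.05 0 0 0 0"

```text
time: 8.32
tool_pos: [0.4366, -0.128, 0.2883]
tcp_rot: [-1.574, -0.007, -0.011]
wrist_force: [0.6, -0.1, 0.1]
width: -0.002
```

```bash
python3 - <<'E'
from h import *
p,r,s=pose();print(p,s["q"].round(2))
for n in ("top","scene"):
    pic=read_camera(n); cv2.imwrite(f"pics/{n}1.png",pic["img"])
    c,uv=cloud(pic)
    q=c[(abs(c[:,2]-.124)<.009)&(c[:,0]>.40)&(c[:,0]<.46)&(abs(c[:,1]+.265)<.07)]
    print(n,len(q),np.median(q,0) if len(q) else 0)
    for t,h in (("cabinet_drawer0_handle",.121),("clip_pivot",.174),("clip_tab",.178),("scope",0)):
        for d in spotter.spot_point(pic,t)[:1]: print(t,d["p"],np.round(d["location"],1),atz(pic,d["location"],h).round(3))
pic=read_camera("top"); a=cv2.resize(pic["img"][150:230,130:240],(800,582),interpolation=cv2.INTER_CUBIC)
# overlay model for yaw
yaw=np.radians(-58); o=np.array([.615,.337])
T=np.linalg.inv(pic["world_from_camera"])
def pr(w):
    k=T@np.r_[w,1]; return pic["fx"]*k[0]/k[2]+pic["cx"],pic["fy"]*k[1]/k[2]+pic["cy"]
def S(x,y,z): return [o[0]+np.cos(yaw)*x-np.sin(yaw)*y,o[1]+np.sin(yaw)*x+np.cos(yaw)*y,z]
def px(w):
    u,v=pr(w); return int((u-130+.5)*800/110),int((v-150+.5)*582/80)
cs=[px(S(x,y,.165)) for x,y in((.07,-.095),(-.07,-.095),(-.07,.095),(.07,.095))]
for i in range(4): cv2.line(a,cs[i],cs[(i+1)%4],(0,255,0),1)
cv2.circle(a,px(S(.022,-.062,.174)),5,(0,0,255),1); cv2.line(a,px(S(.020,-.098,.187)),px(S(.020,-.114,.187)),(0,0,255),1)
cv2.imwrite("pics/d.png",a)
E
```

```text
[ 0.43659155 -0.12801997  0.28826273] [-0.34 -0.2   2.    0.    1.33 -0.34]
top 0 0
clip_pivot 0.5 [183.8 181.1] [0.579 0.28  0.174]
clip_tab 0.63 [193.8 197.1] [0.539 0.255 0.178]
scope 0.63 [175.2 180.2] [0.621 0.332 0.   ]
scene 158 [ 0.43515397 -0.2636455   0.12494126]
cabinet_drawer0_handle 0.56 [124.8 202.4] [ 0.424 -0.258  0.121]
clip_pivot 0.54 [259.  278.8] [ 0.924 -0.022  0.174]
clip_tab 0.37 [291.4 169.3] [0.541 0.255 0.178]
scope 0.84 [318.6 217.1] [0.601 0.336 0.   ]
```

View pics/d.png

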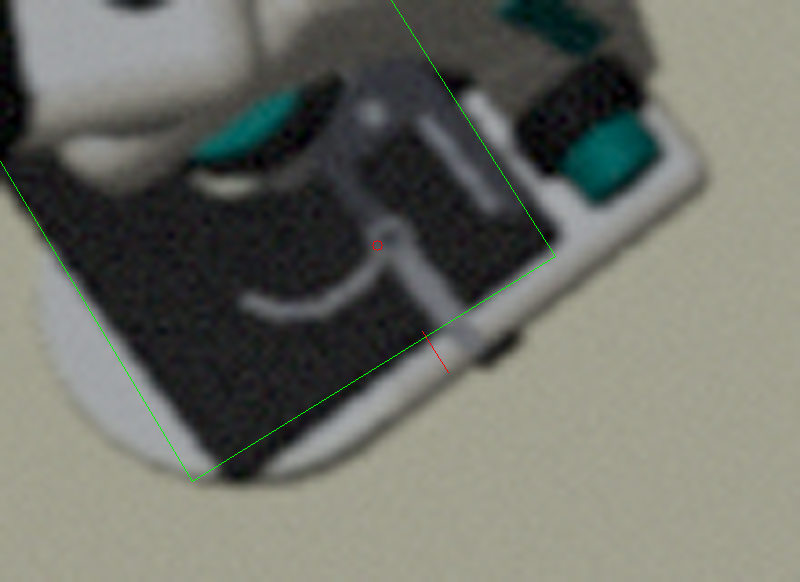

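Handle now at x = 0.435, so about 0.148 m of travel. In the overlay the stage and pivot fit better at a yaw of about -54°, with the pivot at (0.578, 0.282) and the tab at (0.541, 0.258), which matches both spotters. Next I'll plan the approach to the clip. The tool tilts 20° away from the head, and its side face is aligned with the tab's face at 30° open.

```bash
cat >> h.py <<'E'
YAW=np.radians(-54); PIV=np.array([.578,.282])
def clipframe(a,tilt=np.radians(20)):
    n=np.array([np.cos(YAW+a),np.sin(YAW+a),0]); t=np.array([-n[1],n[0],0])
    return n,t,frame(np.array([0,0,-np.cos(tilt)])+t*np.sin(tilt),-n)
E
python3 - <<'E'
from h import *
n,t,Rt=clipframe(np.pi/6); print(n,t)
a=plan([.46,.20,.28],Rt,0,step=.05)
print('-');plan([.510,.272,.24],Rt,0,start=a)
E
```

```text
[ 0.91354546 -0.40673664  0.        ] [0.40673664 0.91354546 0.        ]
[0.0029, 0.0007, 0.0412, 0.026, -0.1427, -0.038, 0]
[0.0087, 0.002, 0.0404, 0.026, -0.1427, -0.038, 0]
[0.0142, 0.0034, 0.0387, 0.026, -0.1427, -0.038, 0]
[0.0194, 0.0051, 0.0362, 0.026, -0.1427, -0.038, 0]
[0.0241, 0.0068, 0.0329, 0.026, -0.1427, -0.038, 0]
[0.0282, 0.0086, 0.029, 0.026, -0.1427, -0.038, 0]
[0.0317, 0.0104, 0.0244, 0.026, -0.1427, -0.038, 0]
[0.0344, 0.0122, 0.0194, 0.026, -0.1427, -0.038, 0]
-
[0.0336, 0.0335, -0.0082, 0.0, 0.0, 0.0, 0]
[0.0336, 0.0335, -0.0082, 0.0, 0.0, 0.0, 0]
```

Emit:
jog_arm --pt "0.003 0.0007 0.041 0.026 -0.143 -0.038 0" --pt "0.009 0.002 0.04 0.026 -0.143 -0.038 0" --pt "0.014 0.0034 0.0387 0.026 -0.143 -0.038 0" --pt "0.0194 0.005 0.036 0.026 -0.143 -0.038 0" --pt "0.024 0.007 0.033 0.026 -0.143 -0.038 0" --pt "0.028 0.0086 0.029 0.026 -0.143 -0.038 0" --pt "0.032 0.0104 0.0244 0.026 -0.143 -0.038 0" --pt "0.034 0.012 0.019 0.026 -0.143 -0.038 0" --pt "0 0 0 0 0 0 0"

```text
time: 10.0
tool_pos: [0.4587, 0.2031, 0.2795]
tcp_rot: [-1.16, -1.121, 0.642]
wrist_force: [0.4, -0.2, -0.7]
width: -0.002
```

```bash
python3 - <<'E'
from h import *
p,r,s=pose();print(p,s["q"].round(2),s["wrist_force"].round(1))
n,t,Rt=clipframe(np.pi/6)
a=plan([.510,.272,.245],Rt,0,step=.03)
E
```

```text
[0.45872579 0.20309411 0.27952068] [ 0.17 -0.24  2.09  0.33  1.11 -1.13] [ 0.4 -0.2 -0.7]
[0.0165, 0.0154, -0.0052, -0.0011, 0.0071, 0.0019, 0]
[0.0165, 0.0154, -0.0051, -0.0011, 0.0071, 0.0019, 0]
[0.0166, 0.0153, -0.005, -0.0011, 0.0071, 0.0019, 0]
[0.0167, 0.0153, -0.0048, -0.0011, 0.0071, 0.0019, 0]
```

Emit:
jog_arm --pt "0.0165 0.0154 -0.005 -0.001 0.007 0.002 0" --pt "0.0165 0.0154 -0.005 -0.001 0.007 0.002 0" --pt "0.0165 0.0154 -0.005 -0.001 0.007 0.002 0" --pt "0.0165 0.0154 -0.005 -0.001 0.007 0.002 0" --pt "0 0 0 0 0 0 0"

```text
time: 10.62
tool_pos: [0.5136, 0.2671, 0.2431]
tcp_rot: [-1.185, -1.084, 0.622]
wrist_force: [-0.4, 0.8, 0.6]
width: 0.002
```

```bash
python3 - <<'E'
from h import *
p,r,s=pose();print(p,s["wrist_force"].round(1))
n,t,Rt=clipframe(np.pi/6)
a=plan([.510,.272,.187],Rt,0,step=.015)
top=read_camera("top"); sc=read_camera("scene")
A=cv2.resize(top["img"][150:230,130:240],(400,300)); B=cv2.resize(sc["img"][90:210,230:390],(400,300))
cv2.imwrite("pics/e.png",np.hstack([A,B]))
E
```

```text
[0.51357957 0.26714729 0.24309919] [-0.4  0.8  0.6]
[-0.004, 0.0135, 0.0013, 0.0012, -0.0029, -0.0015, 0]
[-0.004, 0.0134, 0.0013, 0.0012, -0.0029, -0.0015, 0]
[-0.0041, 0.0134, 0.0013, 0.0012, -0.0029, -0.0015, 0]
[-0.0041, 0.0134, 0.0013, 0.0012, -0.0029, -0.0015, 0]
```

View pics/e.png

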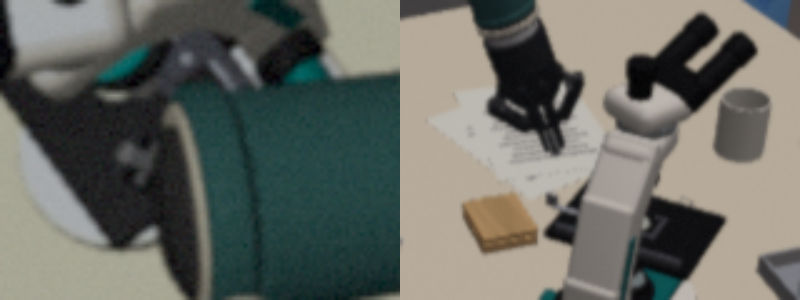

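In the scene view the shut fingers point at (552,150), above and to the user's side of the tab at (552,200), and they're clear of the head. I'll descend.

Emit:
jog_arm --pt "-0.004 0.0134 0.0013 0.001 -0.003 -0.0015 0" --pt "-0.004 0.0134 0.0013 0.001 -0.003 -0.0015 0" --pt "-0.004 0.0134 0.0013 0.001 -0.003 -0.0015 0" --pt "-0.004 0.0134 0.0013 0.001 -0.003 -0.0015 0" --pt "0 0 0 0 0 0 0"

```text
time: 11.35
tool_pos: [0.5083, 0.2696, 0.1837]
tcp_rot: [-1.176, -1.094, 0.626]
wrist_force: [-0.2, 0.1, -0.3]
width: -0.001
```

```bash
python3 - <<'E'
from h import *
p,r,s=pose();print(p,s["wrist_force"].round(1),r.as_matrix().round(2))
n,t,Rt=clipframe(np.pi/6)
a=plan([.545,.240,.187],Rt,0,step=.006)
sc=read_camera("scene")
cv2.imwrite("pics/f.png",cv2.resize(sc["img"][120:200,250:350],(750,600),interpolation=cv2.INTER_CUBIC))
E
```

```text
[0.50830612 0.26959568 0.18366764] [-0.2  0.1 -0.3] [[ 0.38  0.14 -0.91]
 [ 0.86  0.31  0.41]
 [ 0.34 -0.94 -0.  ]]
[-0.0013, -0.0009, -0.0057, 0.0002, -0.0002, -0.0001, 0]
[-0.0013, -0.0009, -0.0057, 0.0002, -0.0002, -0.0001, 0]
[-0.0013, -0.0009, -0.0057, 0.0002, -0.0002, -0.0001, 0]
[-0.0013, -0.0009, -0.0057, 0.0002, -0.0002, -0.0001, 0]
[-0.0013, -0.0009, -0.0057, 0.0002, -0.0002, -0.0001, 0]
[-0.0013, -0.0009, -0.0057, 0.0002, -0.0002, -0.0001, 0]
[-0.0013, -0.0009, -0.0057, 0.0002, -0.0002, -0.0001, 0]
[-0.0013, -0.0009, -0.0057, 0.0002, -0.0002, -0.0001, 0]
```

View pics/f.png

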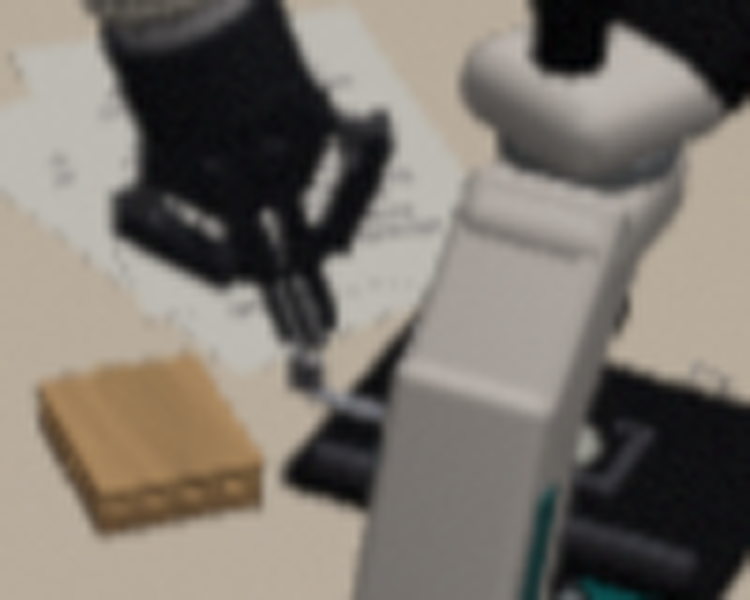

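The fingers are behind the tab (tab at (305,370) in the crop) and in line with it. I'll push in stages.

Emit:
jog_arm --pt "-0.0015 -0.001 -0.006 0 0 0 0" --pt "-0.0015 -0.001 -0.006 0 0 0 0" --pt "-0.0015 -0.001 -0.006 0 0 0 0" --pt "-0.0015 -0.001 -0.006 0 0 0 0"

```text
time: 11.9
tool_pos: [0.5294, 0.253, 0.1879]
tcp_rot: [-1.176, -1.097, 0.626]
wrist_force: [-4.3, -0.7, -0.4]
width: 0.002
```

Emit:
jog_arm --pt "-0.0012 -0.0005 -0.005 0 0 0 0" --pt "0 0 0 0 0 0 0"

```text
time: 12.15
tool_pos: [0.5333, 0.2491, 0.1877]
tcp_rot: [-1.175, -1.095, 0.626]
wrist_force: [-2.3, 0.3, 1.1]
width: 0.003
```

```bash
python3 - <<'E'
from h import *
p,r,s=pose();print(p,s["wrist_force"].round(1),s["time"])
n,t,Rt=clipframe(np.pi/6)
a=plan([.545,.240,.187],Rt,0,step=.005)
E
```

```text
[0.53328484 0.24911148 0.18767041] [-2.3  0.3  1.1] 12.15
[-0.0012, -0.0002, -0.0048, 0.0003, -0.0002, 0.0001, 0]
[-0.0012, -0.0002, -0.0048, 0.0003, -0.0002, 0.0001, 0]
[-0.0012, -0.0002, -0.0048, 0.0003, -0.0002, 0.0001, 0]
```

Contact, at 2 to 4 N. I'll continue to the computed 30° position.

Emit:
jog_arm --pt "-0.0012 0 -0.005 0 0 0 0" --pt "-0.0012 0 -0.005 0 0 0 0" --pt "-0.0008 0 -0.003 0 0 0 0" --pt "0 0 0 0 0 0 0"

```text
time: 12.65
tool_pos: [0.5448, 0.2416, 0.1874]
tcp_rot: [-1.174, -1.096, 0.625]
wrist_force: [-3.6, -0.0, 2.1]
width: 0.0
```

```bash
python3 - <<'E'
from h import *
n,t,Rt=clipframe(np.pi/6)
p,r,s=pose();print(p,s["wrist_force"].round(1),s["time"])
fs=[]
for nm in("top","scene","top","scene"):
    pic=read_camera(nm); fs.append(readout.read_state()["wrist_force"])
    for tn,h in (("clip_pivot",.174),("clip_tab",.178)):
        for d in spotter.spot_point(pic,tn)[:1]: print(nm,tn,round(d["p"],2),np.round(d["location"],1),atz(pic,d["location"],h).round(3))
    if nm=="scene": B=pic["img"]
    else: A=pic["img"]
f=np.mean(fs,0); print("F",f.round(2),"along n",f@n)
# geometric angle if tab flush to tool face
print("face dist from pivot along n (mm):",((p[:2]-PIV)@n[:2])*1000)
cv2.imwrite("pics/g.png",np.hstack([cv2.resize(A[150:230,130:210],(400,400),interpolation=3),cv2.resize(B[130:190,270:330],(400,400),interpolation=2)]))
E
```

```text
[0.54484307 0.24163416 0.18742407] [-3.6 -0.   2.1] 12.65
scene clip_pivot 0.51 [304.3 173. ] [0.571 0.286 0.174]
scene clip_tab 0.61 [290.1 172.4] [0.555 0.244 0.178]
top clip_pivot 0.19 [274.7 129.7] [0.708 0.056 0.174]
top clip_tab 0.31 [274.2 130.3] [0.705 0.057 0.178]
scene clip_pivot 0.65 [303.6 172.3] [0.566 0.286 0.174]
scene clip_tab 0.49 [287.2 173.9] [0.559 0.232 0.178]
F [-3.04  1.86  1.07] along n -3.5278048068198293
face dist from pivot along n (mm): -13.87209390391638
```

View pics/g.png

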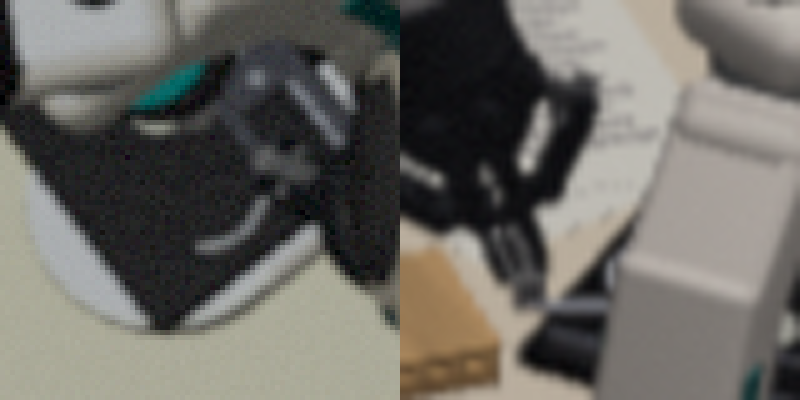

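The jaw has swung visibly: its tip went from about 25° to about 51° below left in the top view. The force along the push is about 3.5 N. I'll measure the swing by registering the jaw's image before and after.

```bash
python3 - <<'E'
from h import *
n,t,Rt=clipframe(np.pi/6)
pics=[]; fs=[]
for i in range(6): pics.append(read_camera("top")); fs.append(readout.read_state()["wrist_force"])
f=np.mean(fs,0); print("F",f.round(2),f@n, "pos",pose()[0])
now=np.mean([cv2.cvtColor(p["img"],6).astype(np.float32) for p in pics],0)
ref=np.mean([cv2.imread("pics/"+k,0).astype(np.float32) for k in("top1.png","top0.png")],0)
pic=pics[0];T=np.linalg.inv(pic["world_from_camera"])
for dx,dy in((0,0),(.002,0),(-.002,0),(0,.002),(0,-.002)):
    k=T@np.r_[PIV+[dx,dy],.172,1]; c=(pic["fx"]*k[0]/k[2]+pic["cx"],pic["fy"]*k[1]/k[2]+pic["cy"])
    v,u=np.mgrid[0:384,0:512]; du,dv=u-c[0],v-c[1]; rr=np.hypot(du,dv)
    def prof(img):  # polar unwrap, angle vs radius
        return cv2.warpPolar(img,(24,720),c,24,cv2.WARP_POLAR_LINEAR|cv2.INTER_LINEAR)[:,9:23]
    a,b=prof(ref),prof(now)
    # jaw in ref: angle (down = +) about 155 deg image; take window 130..180
    A=a[250:370]; best=[]
    for sft in range(0,110):
        B=b[250-sft:370-sft]; best.append(np.corrcoef(A.ravel(),B.ravel())[0,1])
    i=int(np.argmax(best)); print((dx,dy),np.round(c,1),"open deg",i/2,round(best[i],3))
E
```

```text
F [-2.97  1.96  0.89] -3.5113879538193107 pos [0.54479057 0.24158911 0.18744623]
(0, 0) [183.  181.8] open deg 27.0 0.965
(0.002, 0) [183. 181.] open deg 27.0 0.976
(-0.002, 0) [183.  182.6] open deg 27.5 0.924
(0, 0.002) [182.2 181.8] open deg 29.0 0.962
(0, -0.002) [183.8 181.8] open deg 25.5 0.964
```

Registration gives 27°, geometry about 29° and force about 30°. I'll nudge by 1 mm, then check the drawer and bystanders.

Emit:
jog_arm --pt "0 0 -0.0012 0 0 0 0"

```text
time: 13.68
tool_pos: [0.5458, 0.2411, 0.1874]
tcp_rot: [-1.174, -1.097, 0.625]
wrist_force: [-2.9, 2.8, 1.5]
width: -0.001
```

```bash
python3 - <<'E'
from h import *
n,t,Rt=clipframe(np.pi/6)
pics=[]; fs=[]
for i in range(8): pics.append(read_camera("top")); fs.append(readout.read_state()["wrist_force"])
f=np.mean(fs[3:],0); p,r,s=pose(); print("F",f.round(2),f@n,"pos",p,s["time"])
now=np.mean([cv2.cvtColor(q["img"],6).astype(np.float32) for q in pics[3:]],0)
ref=np.mean([cv2.imread("pics/"+k,0).astype(np.float32) for k in("top1.png","top0.png")],0)
for c in((183,181.8),(183,181),(183.4,181.4)):
    w=lambda g:cv2.warpPolar(g,(24,720),c,24,cv2.INTER_LINEAR)[:,9:23]
    a,b=w(ref),w(now); sc=[np.corrcoef(a[250:370].ravel(),b[250-k:370-k].ravel())[0,1] for k in range(110)]
    print(np.argmax(sc)/2,round(max(sc),3))
pic=read_camera("scene"); c,_=cloud(pic)
q=c[(abs(c[:,2]-.124)<.009)&(c[:,0]>.40)&(c[:,0]<.46)&(abs(c[:,1]+.265)<.07)]; print("handle",len(q),np.median(q,0).round(3))
for tn in("slide_box","dropper","jar","petri","forceps","slide_tray"):
    for d in spotter.spot_point(pic,tn)[:1]: print(tn,atz(pic,d["location"],0).round(3))
E
```

```text
F [-3.33  1.85  1.3 ] -3.7978924680201738 pos [0.54583409 0.24108773 0.1873986 ] 14.075
28.5 0.941
28.5 0.965
27.5 0.958
handle 158 [ 0.436 -0.264  0.125]
slide_box [0.705 0.029 0.   ]
dropper [0.605 0.034 0.   ]
jar [0.769 0.036 0.   ]
petri [ 0.412 -0.076  0.   ]
forceps [0.353 0.087 0.   ]
slide_tray [0.362 0.27  0.   ]
```

```bash
python3 -c "
from workcell import bot
print(bot.finish_job())"
```

```text
the job is handed in; nothing more can be done
None
```

I pulled the top drawer open first, then pushed the clip's thumb lever towards the limb. I handed in with the fingers still holding the clip against its spring, after about 14 s on the robot's clock.

- **Drawer:** the handle moved from x = 0.569 to 0.436 m, a pull of 13 cm or about 15 cm of travel in all. It was still there at the last look.
- **Clip angle:** the checks disagree slightly but average about 30°. Comparing pictures of the jaw before and after gave about 28°. The steady push of 3.8 N gave about 33°, against the stated 3.5 N at 30°. The finger position I had calculated for 30° lay between them. All are well short of the end stop at about 50°.
- **Surroundings:** the only contact force noticed was on the tab and handle, at most about 4 to 5 N, and the gripper looked clear of the microscope's head. The slide box, dropper, jar, Petri dish, forceps and slide tray were where they started, within the networks' scatter of about 15 mm. I did not re-measure the binder clip, but the arm never went near it.

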